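# Load a slide cassette under the drag spring of its dock

## Task

Load the blue slide cassette into its dock: press it down hard on its black thumb pad against the sprung bed and, keeping it pressed down, slide it under the steel drag spring until it is fully home against the stop; then let go and draw clear, leaving it held by the spring. Only press and push it with the fingertips: do not lift or tip it, do not pry the spring up, and leave the cup, vial and petri dish alone.

Things in the scene. Friction and masses are not known exactly. Their poses are not given: they have to be found in the camera images.
- dock: Grey loading dock fixed to the worktop: open-topped channel 216 mm long (x -114 to +102), 96 mm wide; side walls 26 mm high, 73 mm apart inside; end wall 22 mm high at the -x end. Origin: on the worktop under the channel's middle; +x is the loading direction along the channel, z up. It shifts and turns from run to run.
- stop (a point): The dock's stop: middle of the upright face at dock x +65 mm, 26 mm above the worktop, on a 32 mm high block; the spring's clamp stands on the block, top at 53 mm.
- cassette: Blue slab 90 x 70 x 12 mm, about 0.12 kg, loose on the sprung bed, underside 20 mm and top 32 mm above the worktop when not pressed. Origin: centre of its underside; axes as the dock's, +x end goes in first, two glass windows in its +x half. Starts with its origin at dock x -60 to -40 mm; home against the stop it is at dock x +20 mm.
- pad (a point): Centre of the cassette's black ribbed thumb pad (30 x 56 mm) on its top face, 29 mm behind the cassette's origin. Just ahead of the pad a cross ridge, 5 mm high, 4 mm thick, 56 mm long (its near face 17 mm ahead of this point), gives the fingertips something to push on.
- bed (a joint): Black sprung bed under the cassette's whole travel: metres pressed down, 0 raised, 0.009 bottomed; stays level. Sinks from about 5 N; about 11 N at 5 mm, 13.5 N at 7 mm, 16 N at the bottom. The cassette clears the spring's lip beyond 4.5 mm (aim for 6 to 8). Sliding it while pressed takes a further 5 to 15 N forward. Released at home it rests at 0.003 to 0.0045.
- leaf (a joint): Steel drag spring: leaf 14 mm wide sloping down toward the loading end from its pivot (dock x +78 mm, height 44 mm) to a blunt down-turned lip (4 mm thick, 16 mm wide, 10.5 mm high). Radians, 0 at rest, grows as the lip lifts. It blocks the cassette unless that is pressed down. 0.003 to 0.025 over a home, released cassette, bearing on it with some 9 N.
- lip (a point): Lowest point of the spring's lip: at rest at dock x +30 mm, y 0, 27.5 mm above the worktop. At home the cassette's front 35 mm lie beyond it, and the centre of the thumb pad is 37 mm short of the lip's front face.
- cup: Bystander: clear specimen cup with a red lid, 65 mm across, 70 mm high, loose near the loading end of the dock. Origin: centre of its underside.
- vial: Bystander: small vial with a grey cap, 24 mm across, 48 mm high, loose near the dock. Origin: centre of its underside.
- petri: Bystander: petri dish, 64 mm across, 14 mm high, loose past the stop end of the dock. Origin: centre of its underside.
Things that resemble listed ones, but are neither listed nor needed, are in the scene too. Of the things that look like the cassette, the larger one is meant.

How it is judged:
By the outcome, as a careful person would: the job done as asked, in the order asked, and still so for the second after the job is handed in, with the robot touching nothing.
It also fails if it takes over 38 s, if anything falls off the work surface, if the arm or the gripper's body presses on something with over 40 N, if the wrist force passes 120 N, or if a joint passes its speed limit or range.

## Robot

A 7-joint arm with a two-finger parallel gripper is mounted at the origin on a cart in front of the work surface, level with it; the furniture and walls round the work are solid. World frame = base frame: x ahead of the robot, y to its left, z up, the work surface at z = 0. Lengths are in m, angles in rad, forces in N, time in s.
With the tool pointing down it reaches from about 0.35 to 0.775 m from the base axis. Payload 3.1 kg.
Tool frame: the origin (TCP) lies at the very end of the fingers, on their centre line; the grasp point (between the pads) lies 19 mm behind it; z points along the fingers, y is the line along which they close (so a half turn about z gives the same grasp; the last joint's range is limited). The gripper opens to 85 mm and grips with 20 to 120 N. Pads are 22 mm wide; open, the fingers measure 114 mm over their backs; the gripper's body (76 mm by 85 mm) begins 54 mm behind the grasp point. The pads swing forward as they close: fully open they stand 13 mm farther back than shut.
Start: joints at [1.119, 0.311, 0.014, 1.512, -0.004, 1.319, -0.027], TCP at [0.219, -0.504, 0.201] pointing down, gripper open.
Joint ranges: [-2.7, 2.7], [-0.3, 1.91], [-1.27, 1.3], [0.12, 2.57], [-1.44, 4.58], [0.2, 2.03], [-3.05, 3.05]. Speed limits (rad/s): [2.79, 2.79, 3.14, 3.14, 3.14, 3.14, 3.14].

## Interface

Orientations are given as a unit quaternion [x, y, z, w].
In Python, from cell import arm, imaging, order, spot_in, silhouettes, spot_point gives the robot as it stands.
- The arm moves only by the shell command python3 -m jog 'ROWS' [FORCE]. ROWS is JSON, one flat list of numbers, 7 for each row, row after row: the shift along the tool's x, y, z in mm, then the turn, a rotation vector about the tool's x, y, z in units of 8 degrees (1.0 is 8 degrees), then the opening, from -1 (shut) to 1 (fully open). A call has 1 to 20 rows; each row is the pose to reach, as a shift and turn from the pose commanded when the call began, along the tool's axes at that moment; what a row does not reach only later rows make up. A row lasts 1/10 s, in which the tool goes at most 50 mm and 8.59 degrees, less where a joint would pass 70% of its speed; a pose out of reach is approached as far as the arm can. A call with a gripper value outside its range is refused whole. The fingers move at their own pace and stop on an object; FORCE is the grip in N (left out, the last holds). Time passes only in rows, so rows that repeat a pose let the fingers close. It gives the time, the measured TCP pose, the force, the opening and the grip force at its end, in the units of the state.
- arm.sense(): the state, without advancing time (a new reading comes with each control period).
- imaging.camera(name): name is "side" or "top" or "wrist"; returns (picture, depth): 420x560x3 uint8, red, green, blue; 420x560 float32, m along the optical axis (not along the pixel's ray), 0 where there is no reading.
- imaging.calibration(name): a dict with "fx", "fy", "cx", "cy" (pixels), "R" (3x3) and "t" (3): a world point X has camera coordinates R X + t. Camera axes: x right, y down, z forward; pixel columns grow to the right and rows downward; lengths in m; the calibration is good to about 2 mm. A picture is of the moment at which its call begins: read the wrist's pose just before it. calibration takes no time and is no camera call; for the wrist camera it gives the pose at the moment of the call.
- order.job_done(): hands the job in; it is judged then, once.
Trained networks look in the newest picture that a camera, given by its name, has taken for a name from the list of things; names that differ only in an ending like _2 or _b are one class to them, and where a whole thing is asked for, a point or a joint stands for the part that bears it (a point fixed in the world has none). Each returns a list of dicts, best first, with "confidence" (0 to 1); they miss things now and then, are a little off and sometimes report something else, mostly with a low value. They report only what shows in the picture. A call takes as long as a camera call. They do not tell look-alikes from the thing itself.
- spot_in(camera, name): "bbox" ([left, top, right, bottom] in pixels, round what is visible of it).
- silhouettes(camera, name): "mask" (420x560 bool, what is visible of it) and "bbox" ([left, top, right, bottom] in pixels, round what is visible of it).
- spot_point(camera, name): "uv" ([column, row] in pixels: a listed point, or the origin of a listed thing).
The state is a dict: "clock": time; "joint_pos": joint angles; "qvel": joint speeds; "tau": joint torques, N m; "position": TCP position; "ee_rot": TCP orientation; "contact_force": force on the tool from outside, world axes, zero at the start; "wrist_torque": the same for the moment, N m; "gripper_width": finger opening in m; "gripper_force": force on a finger pad.
Only numpy, scipy, OpenCV 4.12 (cv2) and the standard library are available. Lean on these libraries where they do the work, as an engineer would, in place of code of your own. Each camera call takes 0.05 s, during which the arm holds its last target. There are 200 camera calls.

## Working session

There is one attempt and no reset: what is moved stays moved. The work goes in short steps, Python scripts to look and compute and a shell command to move; the robot and the scene stay as the last step left them, time stands still between calls to the robot, and variables do not carry over. Pictures are saved under pics/ and viewed, at most 10 in all, crops included, and the job is handed in when it is done.

```bash
mkdir -p pics; ls; cat > h.py <<'E'
import numpy as np, cv2
from cell import arm, imaging, order, spot_in, silhouettes, spot_point
def cam(n):
    c=imaging.calibration(n); p,d=imaging.camera(n); return p,d,c
def save(p,f): cv2.imwrite(f,cv2.cvtColor(p,cv2.COLOR_RGB2BGR))
def unproj(c,u,v,z):
    r=np.array([(u-c["cx"])/c["fx"],(v-c["cy"])/c["fy"],1.])
    R=np.array(c["R"]);t=np.array(c["t"]); return R.T@(r*z-t)
def onplane(c,u,v,h):
    R=np.array(c["R"]);t=np.array(c["t"]); o=-R.T@t
    d=R.T@np.array([(u-c["cx"])/c["fx"],(v-c["cy"])/c["fy"],1.]); return o+d*(h-o[2])/d[2]
E
python3 - <<'E'
from h import *
print({k:np.round(v,3) for k,v in arm.sense().items()})
ps=[]
for n in("top","side"):
    p,d,c=cam(n); ps.append(p); print(n,np.round(-np.array(c["R"]).T@c["t"],3))
    for k in("dock","cassette","cup","vial","petri"):
        print(k,[(np.round(b["bbox"]).tolist(),round(b["confidence"],2)) for b in spot_in(n,k)][:4])
    for k in("pad","stop","lip","cassette","dock"):
        print("pt",k,[(np.round(b["uv"]).tolist(),round(b["confidence"],2)) for b in spot_point(n,k)][:4])
save(ps[0],"pics/top.png");save(ps[1],"pics/side.png")
E
```

```text
pics
{'clock': np.float64(0.0), 'joint_pos': array([ 1.119,  0.312,  0.014,  1.513, -0.004,  1.319, -0.027]), 'qvel': array([-0.   , -0.001,  0.001, -0.   , -0.001,  0.   ,  0.   ]), 'tau': array([ 0.0000e+00, -3.7992e+01,  1.4600e-01, -2.3059e+01,  1.2000e-02,
        1.4000e-02,  0.0000e+00]), 'position': array([ 0.219, -0.504,  0.2  ]), 'ee_rot': array([ 0.979,  0.204, -0.   , -0.001]), 'contact_force': array([ 0.244, -0.961,  0.769]), 'wrist_torque': array([-0.023,  0.003, -0.033]), 'gripper_force': np.float64(0.0), 'gripper_width': np.float64(0.085)}
top [0.411 0.126 0.942]
dock [([277.0, 213.0, 381.0, 285.0], 0.68)]
cassette [([321.0, 232.0, 372.0, 277.0], 0.91), ([344.0, 162.0, 372.0, 190.0], 0.59)]
cup [([386.0, 254.0, 422.0, 287.0], 0.81)]
vial []
petri [([249.0, 206.0, 276.0, 234.0], 0.74), ([344.0, 208.0, 357.0, 221.0], 0.42)]
pt pad [([348.0, 169.0], 0.81), ([356.0, 259.0], 0.78), ([398.0, 272.0], 0.15)]
pt stop [([296.0, 237.0], 0.75), ([312.0, 239.0], 0.64), ([323.0, 247.0], 0.38)]
pt lip [([312.0, 238.0], 0.68)]
pt cassette [([361.0, 174.0], 0.69), ([346.0, 252.0], 0.64)]
pt dock [([323.0, 247.0], 0.84), ([356.0, 253.0], 0.44), ([262.0, 220.0], 0.31)]
side [ 0.5   -0.555  0.606]
dock [([216.0, 215.0, 292.0, 314.0], 0.83), ([254.0, 226.0, 267.0, 246.0], 0.74)]
cassette [([326.0, 268.0, 363.0, 308.0], 0.68), ([219.0, 249.0, 270.0, 293.0], 0.58)]
cup [([216.0, 291.0, 245.0, 348.0], 0.76)]
vial [([288.0, 263.0, 300.0, 286.0], 0.8)]
petri []
pt pad [([346.0, 276.0], 0.76), ([236.0, 276.0], 0.62)]
pt stop [([263.0, 231.0], 0.94), ([277.0, 216.0], 0.74)]
pt lip [([256.0, 244.0], 0.65)]
pt cassette [([244.0, 273.0], 0.95), ([342.0, 287.0], 0.75), ([237.0, 280.0], 0.65)]
pt dock []
```

View pics/top.png

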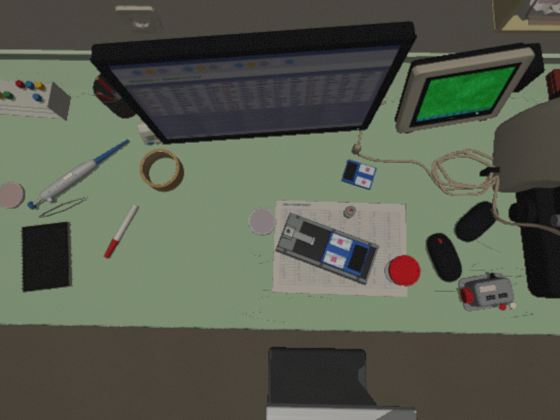

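View pics/side.png

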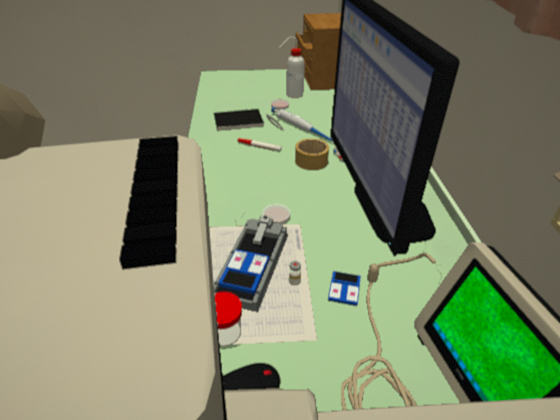

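The top view shows the dock at about (326,248) with a blue cassette in it. Cassette candidates are the large blue slab in the dock at top (346,253) / side (245,271), and a small blue look-alike at top (359,174) / side (344,288). By the description I choose the larger one in the dock, and a crop should confirm it. The cup is at top (404,271), the vial at (349,212) and the petri dish at (262,221).

```bash
python3 - <<'E'
from h import *
p,d,c=cam("top")
save(cv2.resize(p[150:300,235:435],None,fx=4,fy=4,interpolation=cv2.INTER_CUBIC),"pics/crop.png")
for k,h in(("dock",.026),("cassette",.032)):
    for m in silhouettes("top",k)[:2]:
        ys,xs=np.nonzero(m["mask"]); P=np.array([onplane(c,u,v,h) for u,v in zip(xs,ys)])[:,:2]
        r=cv2.minAreaRect((P*1000).astype(np.float32)); print(k,m["confidence"],m["bbox"],r, cv2.boxPoints(r).round().tolist())
for n,u,v,h in(("pad",356,259,.032),("stop",296,237,.026),("lip",312,238,.0275),("cass",346,252,.032),("dock",323,247,.02),("cup",404,271,.07),("vial",349,212,.048),("petri",262,221,.014)):
    q=onplane(c,u,v,h); print(n,q.round(3), unproj(c,u,v,d[v,u]).round(3))
E
```

```text
cassette 0.96 [342.7, 160.1, 372.1, 191.4] ((654.4888916015625, -37.77549743652344), (67.72050476074219, 55.72798538208008), 72.67184448242188) [[618.0, -62.0], [671.0, -78.0], [691.0, -14.0], [638.0, 3.0]]
cassette 0.67 [320.4, 233.6, 368.6, 275.1] ((475.7748107910156, -5.192516326904297), (89.56233978271484, 69.79578399658203), 70.6303482055664) [[428.0, -36.0], [494.0, -59.0], [524.0, 25.0], [458.0, 49.0]]
pad [ 0.465 -0.03   0.032] [ 0.465 -0.03   0.034]
stop [0.511 0.101 0.026] [0.51  0.101 0.043]
lip [0.51  0.066 0.027] [0.508 0.066 0.038]
cass [ 0.48  -0.008  0.032] [ 0.48  -0.009  0.03 ]
dock [0.491 0.041 0.02 ] [0.491 0.041 0.019]
cup [ 0.439 -0.122  0.07 ] [ 0.439 -0.124  0.066]
vial [ 0.566 -0.014  0.048] [ 0.566 -0.014  0.049]
petri [0.548 0.178 0.014] [0.548 0.178 0.017]
```

View pics/crop.png

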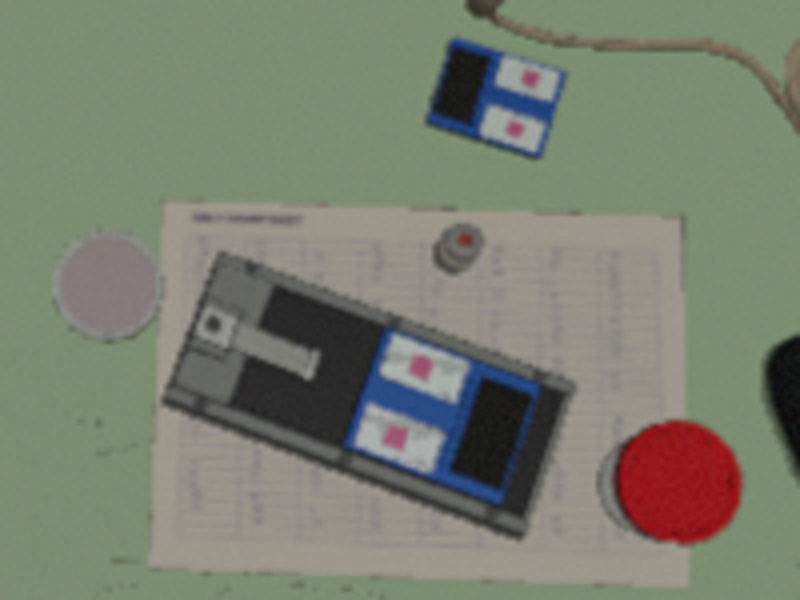

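The crop confirms the choice: the large cassette is in the dock, with its black pad at the loading (right) end, the windows in the middle and the steel leaf at left. The other blue slab is smaller and lies on the table. Before moving I'll check heights along the path and work out the first move.

```bash
cat >> h.py <<'E'
from scipy.spatial.transform import Rotation as Ro
YAW=np.radians(70.6)
def need(target,yaw=None):
    s=arm.sense(); R=Ro.from_quat(s["ee_rot"])
    Y=YAW if yaw is None else yaw
    T=Ro.from_matrix(np.array([[np.cos(Y),np.sin(Y),0],[np.sin(Y),-np.cos(Y),0],[0,0,-1]]))
    return (R.inv().apply(np.array(target)-s["position"])*1000).round(1), (np.degrees((R.inv()*T).as_rotvec())/8).round(2), s
E
python3 - <<'E'
from h import *
p,d,c=cam("top")
v,u=np.mgrid[0:420:2,0:560:2]; z=d[::2,::2]
P=np.array([unproj(c,a,b,k) for a,b,k in zip(u.ravel(),v.ravel(),z.ravel()) if k>0])
for x in np.arange(.1,.75,.05):
    r=[]
    for y in np.arange(.25,-.5,-.05):
        m=(abs(P[:,0]-x)<.025)&(abs(P[:,1]-y)<.025); r.append(round(100*P[m,2].max()) if m.any() else -9)
    print(round(x,2),r)
print(need([.465,-.033,.2])[:2])
E
```

```text
0.1 [-74, -65, -64, -19, -17, -17, -18, -18, -64, -74, -74, -74, -74, -74, -74]
0.15 [-74, -65, 0, 0, 0, 0, 0, 0, 0, -74, -74, -74, -74, -74, -74]
0.2 [-74, -74, -74, -74, -74, -74, -74, -74, -74, -74, -74, -74, -74, -74, -74]
0.25 [-74, -75, -75, -74, -9, -9, -9, -74, -74, -75, -74, -74, -9, -9, -9]
0.3 [0, 0, 0, 0, 0, 0, 0, 0, 0, 0, 0, 0, 0, 0, 0]
0.35 [0, 0, 0, 0, 0, 0, 0, 0, 0, 0, 1, 5, 4, 0, 0]
0.4 [0, 0, 1, 1, 1, 2, 3, 7, 7, 2, 5, 6, 6, 8, 8]
0.45 [0, 0, 1, 3, 4, 4, 3, 7, 7, 4, 4, 3, 5, 9, 8]
0.5 [0, 2, 5, 5, 4, 4, 4, 3, 0, 4, 4, 3, 17, 18, 8]
0.55 [0, 2, 2, 5, 3, 5, 1, 0, 1, 1, 3, 7, 15, 12, 10]
0.6 [0, 2, 1, 1, 0, 5, 0, 1, 0, 0, 2, 5, 18, 19, 10]
0.65 [0, 0, 0, 0, 0, 1, 1, 1, 0, 3, 3, 4, 18, 19, -9]
0.7 [43, 43, 43, 43, 0, 4, 5, 1, 1, 3, 3, 3, 17, 19, -9]
(array([ 413.4, -334.5,    0.9]), array([ 0.  ,  0.  , -5.89]))
```

```bash
python3 -m jog '[34,-28,0,0,0,-0.49,-0.7, 69,-56,0,0,0,-0.98,-0.7, 103,-84,0,0,0,-1.47,-0.7, 138,-112,0,0,0,-1.96,-0.7, 172,-139,0,0,0,-2.45,-0.7, 207,-167,0,0,0,-2.94,-0.7, 241,-195,0,0,0,-3.43,-0.7, 276,-223,0,0,0,-3.92,-0.7, 310,-251,0,0,0,-4.41,-0.7, 345,-279,0,0,0,-4.9,-0.7, 379,-307,0,0,0,-5.4,-0.7, 413,-334,0,0,0,-5.89,-0.7, 413,-334,0,0,0,-5.89,-0.7, 413,-334,0,0,0,-5.89,-0.7]'
python3 - <<'E'
from h import *
p,d,c=cam("wrist"); save(p,"pics/w1.png")
print(need([.465,-.033,.2]))
print(np.round(-np.array(c["R"]).T@c["t"],3),np.round(c["R"],2))
for k,h in(("pad",.032),("stop",.026),("lip",.0275),("cassette",.020),("dock",.02)):
    for b in spot_point("wrist",k)[:3]:
        u,v=b["uv"]; print(k,np.round(b["uv"]),round(b["confidence"],2),onplane(c,u,v,h).round(4),unproj(c,u,v,d[int(v),int(u)]).round(4))
for m in silhouettes("wrist","cassette")[:2]:
        ys,xs=np.nonzero(m["mask"]); P=np.array([onplane(c,u,v,.032) for u,v in zip(xs,ys)])[:,:2]
        r=cv2.minAreaRect((P*1000).astype(np.float32)); print(m["confidence"],m["bbox"],r)
E
```

```text
clock: 2.7
position: [0.465, -0.0325, 0.2009]
ee_rot: [0.815, 0.579, -0.0, 0.0]
contact_force: [0.6, -0.5, 0.2]
gripper_width: 0.0123
gripper_force: 0.0
(array([ 1.2, -0.1,  0.8]), array([-0.  ,  0.01, -0.  ]), {'clock': 2.75, 'joint_pos': array([ 0.47599639,  0.17134682, -0.50383715,  1.71213223,  0.08688495,
        1.28064305, -0.3854163 ]), 'qvel': array([ 0.02238284, -0.0068371 ,  0.02813464,  0.00932242,  0.00106221,
       -0.0006435 , -0.00066673]), 'tau': array([-1.03697095e+00, -2.82394481e+01, -2.76981711e+00, -2.29188502e+01,
       -1.44057912e-01, -3.94269219e-02, -6.27275986e-04]), 'position': array([ 0.46465684, -0.03416674,  0.20077011]), 'ee_rot': array([ 8.16205133e-01,  5.77762006e-01, -4.56143204e-04,  1.93253870e-04]), 'contact_force': array([ 0.76805468, -1.10015916, -0.05933317]), 'wrist_torque': array([ 0.01361534, -0.01714343,  0.00212715]), 'gripper_force': 0.0, 'gripper_width': 0.012729415531385388})
[0.489 0.033 0.374] [[ 0.94 -0.33 -0.  ]
 [-0.32 -0.91  0.27]
 [-0.09 -0.26 -0.96]]
pad [277. 191.] 0.74 [ 0.465  -0.0372  0.032 ] [ 0.465  -0.0371  0.0327]
pad [454. 111.] 0.68 [ 0.6584 -0.0189  0.032 ] [ 0.6692 -0.0223  0.0102]
stop [282.  44.] 0.68 [0.5164 0.0958 0.026 ] [0.5153 0.0932 0.0404]
lip [277.  85.] 0.73 [0.499  0.063  0.0275] [0.499  0.063  0.0281]
lip [280. 189.] 0.58 [ 0.4678 -0.0377  0.0275] [ 0.4681 -0.0366  0.0332]
cassette [277. 164.] 0.67 [ 0.473  -0.0115  0.02  ] [ 0.4736 -0.01    0.0318]
cassette [447. 133.] 0.64 [ 0.6533 -0.0399  0.02  ] [ 0.6586 -0.0423  0.0085]
dock [279. 114.] 0.66 [0.4929 0.0366 0.02  ] [0.4929 0.0366 0.0199]
dock [281. 255.] 0.61 [ 0.4431 -0.1137  0.02  ] [ 0.4489 -0.0947  0.0658]
0.84 [418.7, 99.5, 481.3, 166.5] ((650.2499389648438, -39.06900405883789), (64.71422576904297, 54.372074127197266), 72.45551300048828)
0.71 [247.9, 116.8, 313.3, 202.8] ((476.4075012207031, -7.503456115722656), (89.93016815185547, 71.67308044433594), 69.81246948242188)
```

View pics/w1.png

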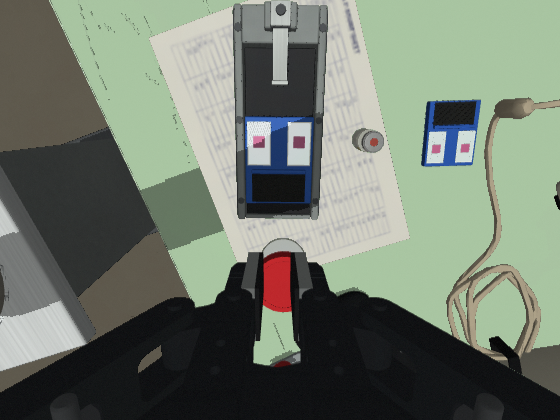

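The wrist view shows the cassette in the dock channel: pad at (279,188), windows at (259,143) and (299,143), lip at (280,82). The cup is at (280,275), below and behind the fingers. Next I descend to just above the pad.

```bash
python3 -m jog '[0,1,40,0,0,0,-0.7, 0,1,80,0,0,0,-0.7, 0,1,120,0,0,0,-0.7, 0,1,145,0,0,0,-0.7, 0,1,155,0,0,0,-0.7, 0,1,155,0,0,0,-0.7]'
python3 - <<'E'
from h import *
print(*need([.4662,-.0347,.032])[:2])
p,d,c=cam("wrist"); save(cv2.resize(p[:330,150:430],None,fx=1.8,fy=1.8),"pics/w2.png")
for k,h in(("pad",.032),("lip",.0275),("cassette",.020)):
    for b in spot_point("wrist",k)[:2]:
        u,v=b["uv"]; print(k,np.round(b["uv"]),round(b["confidence"],2),onplane(c,u,v,h).round(4))
for n in("wrist","top"):
  if n=="top": p,d,c=cam(n)
  for m in silhouettes(n,"cassette")[:2]:
        ys,xs=np.nonzero(m["mask"]); P=np.array([onplane(c,u,v,.032) for u,v in zip(xs,ys)])[:,:2]
        r=cv2.minAreaRect((P*1000).astype(np.float32)); print(n,m["confidence"],m["bbox"],r)
E
```

```text
clock: 3.65
position: [0.4647, -0.0342, 0.045]
ee_rot: [0.816, 0.578, -0.001, -0.001]
contact_force: [-0.2, 0.5, 0.4]
gripper_width: 0.0125
gripper_force: 0.0
[ 0.1  1.6 12.9] [-0.02  0.   -0.  ]
pad [279. 242.] 0.87 [ 0.4656 -0.0372  0.032 ]
lip [281.  48.] 0.94 [0.5027 0.0643 0.0275]
cassette [280. 187.] 0.66 [ 0.4766 -0.008   0.02  ]
wrist 0.94 [520.8, 83.3, 560.0, 197.9] ((621.048583984375, -30.661277770996094), (63.79325485229492, 22.495067596435547), 83.90103912353516)
wrist 0.87 [216.3, 112.0, 343.4, 261.7] ((476.2757873535156, -7.8251495361328125), (89.3948974609375, 69.4487533569336), 70.21367645263672)
top 0.81 [322.0, 232.1, 357.1, 272.3] ((478.7703857421875, 2.1905288696289062), (80.72402954101562, 72.12188720703125), 68.27721405029297)
top 0.63 [343.6, 159.3, 371.4, 190.8] ((654.8500366210938, -37.99155044555664), (66.22676849365234, 52.60978698730469), 72.8307876586914)
```

View pics/w2.png

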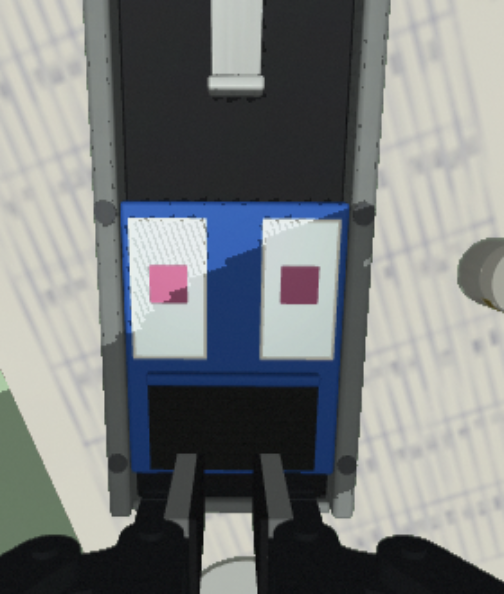

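Pad centre is at crop pixel (233,425). The fingertips are about 2 mm left of its axis and look set to land on the pad behind the ridge (y 378). I'll press down gradually.

```bash
python3 -m jog '[0,2,6,0,0,0,-0.7, 0,2,10,0,0,0,-0.7, 0,2,12,0,0,0,-0.7, 0,2,14,0,0,0,-0.7,0,2,16,0,0,0,-0.7,0,2,18,0,0,0,-0.7,0,2,18,0,0,0,-0.7]'
python3 -c "
from h import *
print(*need([.4665,-.0351,.032])[:2])"
```

```text
clock: 4.7
position: [0.4674, -0.0345, 0.0276]
ee_rot: [0.816, 0.578, -0.0, -0.0]
contact_force: [0.4, 0.5, -0.1]
gripper_width: 0.0127
gripper_force: 0.0
[-0.9 -0.7 -4.4] [-0.  0.  0.]
```

```bash
python3 -m jog '[0,0,1,0,0,0,-0.7,0,0,2,0,0,0,-0.7,0,0,3,0,0,0,-0.7,0,0,4,0,0,0,-0.7,0,0,4,0,0,0,-0.7]'
python3 -c "
from h import *
print(*need([.4665,-.0351,.032])[:2])"
```

```text
clock: 5.2
position: [0.4675, -0.0345, 0.0237]
ee_rot: [0.816, 0.578, -0.0, -0.0]
contact_force: [0.5, -0.2, -0.2]
gripper_width: 0.0129
gripper_force: 0.0
[-0.9 -0.8 -8.3] [-0.  0.  0.]
```

```bash
python3 - <<'E'
from h import *
p,d,c=cam("wrist"); a=p[120:330,170:410]
q,d2,c2=cam("side"); b=q[200:330,180:320]
a=cv2.resize(a,(480,420)); b=cv2.resize(b,(300,279),interpolation=cv2.INTER_CUBIC); b=np.pad(b,((0,141),(0,0),(0,0)))
save(np.hstack([a,b]),"pics/w3.png"); print(spot_point("wrist","pad")[:2])
E
```

```text
[{'uv': [276.6, 256.7], 'confidence': 0.77}]
```

View pics/w3.png

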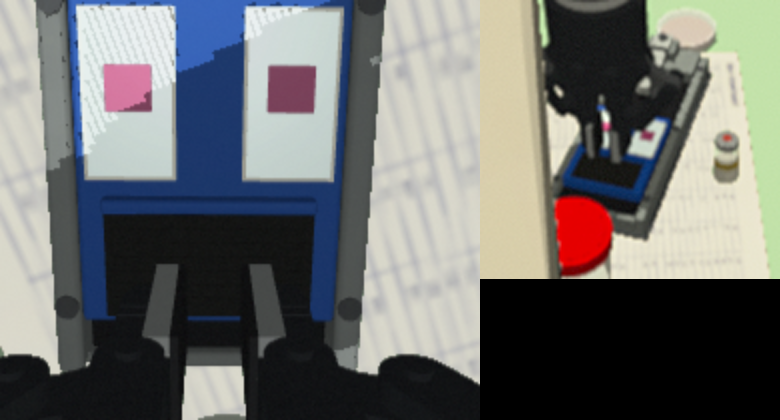

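The fingers stand over the pad with their front bottom edges at crop (165,265) and (262,265), still above it. I'll measure where the tips really are from depth.

```bash
python3 - <<'E'
from h import *
s=arm.sense(); R=Ro.from_quat(s["ee_rot"]); p,d,c=cam("wrist"); print(s["position"].round(4))
def f(n,x,y):
    u,v=int(170+x/2),int(120+y/2); w=unproj(c,u,v,d[v,u]); print(n,u,v,w.round(4),(R.inv().apply(w-s["position"])*1000).round(1))
for y in(258,266,270,276,290,310,330): f("L",165-(y-266)*.2,y); f("R",262+(y-266)*.2,y)
for y in(206,230,250): f("pad",212,y)
E
```

```text
[ 0.4677 -0.0345  0.0239]
L 253 249 [ 0.457  -0.0286  0.033 ] [  2.  -12.   -9.1]
R 300 249 [ 0.4808 -0.0372  0.0325] [ 1.8 13.3 -8.6]
L 252 253 [ 0.4616 -0.0204  0.0602] [ 11.3 -10.4 -36.3]
R 301 253 [ 0.4824 -0.0279  0.0597] [ 11.1  11.7 -35.8]
L 252 255 [ 0.4617 -0.0207  0.0619] [ 11.1 -10.3 -38. ]
R 301 255 [ 0.4823 -0.0278  0.0621] [ 11.2  11.5 -38.2]
L 251 258 [ 0.4614 -0.0207  0.0648] [ 10.9 -10.6 -40.9]
R 302 258 [ 0.4824 -0.0282  0.0646] [ 10.8  11.8 -40.7]
L 250 265 [ 0.4614 -0.021   0.0714] [ 10.7 -10.5 -47.5]
R 303 265 [ 0.4824 -0.0277  0.0727] [ 11.3  11.5 -48.8]
L 248 275 [ 0.4612 -0.0212  0.0799] [ 10.4 -10.6 -56. ]
R 305 275 [ 0.4824 -0.0277  0.0817] [ 11.3  11.6 -57.8]
L 246 285 [ 0.4614 -0.0207  0.0889] [ 10.9 -10.6 -65. ]
R 307 285 [ 0.4825 -0.0278  0.0896] [ 11.3  11.7 -65.7]
pad 276 223 [ 0.4741 -0.0175  0.0376] [ 18.2   0.3 -13.7]
pad 276 235 [ 0.4713 -0.0254  0.0325] [ 9.8  0.3 -8.6]
pad 276 245 [ 0.4695 -0.0305  0.0332] [ 4.4  0.3 -9.3]
```

```bash
python3 - <<'E'
from h import *
s=arm.sense(); R=Ro.from_quat(s["ee_rot"])
for n in("side","top","wrist"):
    c=imaging.calibration(n)
    for off in((0,-10,0),(0,10,0),(0,-10,-.036e3),(0,10,-36),(11,-10,-36),(11,10,-36)):
        X=np.array(c["R"])@(s["position"]+R.apply(np.array(off)/1000))+c["t"]
        print(n,off,round(c["fx"]*X[0]/X[2]+c["cx"],1),round(c["fy"]*X[1]/X[2]+c["cy"],1))
q,d2,c2=cam("side")
for v in range(255,285,2):
    print(v,[ (R.inv().apply(unproj(c2,u,v,d2[v,u])-s["position"])*1000).round().astype(int).tolist() for u in(229,231,233,241,243,245)])
save(cv2.resize(q[215:305,190:310],(800,600),interpolation=cv2.INTER_CUBIC),"pics/s2.png")
E
```

```text
side (0, -10, 0) 234.2 280.6
side (0, 10, 0) 244.5 282.8
side (0, -10, -36.0) 232.9 267.1
side (0, 10, -36) 243.5 269.3
side (11, -10, -36) 235.0 262.8
side (11, 10, -36) 245.5 264.9
top (0, -10, 0) 356.0 262.1
top (0, 10, 0) 358.9 253.5
top (0, -10, -36.0) 358.9 261.3
top (0, 10, -36) 361.9 252.4
top (11, -10, -36) 353.9 259.5
top (11, 10, -36) 356.9 250.6
wrist (0, -10, 0) 257.9 246.2
wrist (0, 10, 0) 293.2 246.2
wrist (0, -10, -36.0) 253.6 275.5
wrist (0, 10, -36) 297.0 275.6
wrist (11, -10, -36) 253.1 253.4
wrist (11, 10, -36) 297.4 253.4
255 [[-12, -10, -77], [-9, -7, -76], [-3, -7, -70], [-13, 13, -85], [-12, 16, -85], [-12, 19, -86]]
257 [[-12, -10, -73], [-9, -8, -70], [-4, -7, -66], [-11, 12, -78], [-13, 16, -80], [-11, 19, -80]]
259 [[-10, -11, -66], [-10, -8, -67], [-8, -5, -66], [-12, 11, -74], [-13, 16, -76], [-13, 19, -77]]
261 [[-12, -11, -63], [-13, -7, -65], [-9, -5, -61], [-10, 11, -67], [-16, 17, -75], [-13, 19, -72]]
263 [[-12, -11, -58], [-11, -8, -58], [-9, -5, -57], [-12, 11, -65], [-12, 15, -65], [-8, 17, -62]]
265 [[-8, -13, -49], [-11, -8, -53], [-9, -5, -52
[... 191 characters left out ...]
, -5, -44], [-11, 10, -48], [-12, 14, -50], [-8, 16, -47]]
271 [[14, -25, -7], [-13, -9, -39], [-12, -5, -40], [-11, 10, -43], [-11, 13, -44], [-8, 16, -42]]
273 [[8, -23, -8], [-11, -10, -32], [-12, -6, -35], [-10, 9, -36], [-12, 13, -40], [-4, 14, -32]]
275 [[5, -21, -7], [4, -17, -8], [6, -14, -8], [-12, 9, -33], [-11, 13, -33], [12, 7, -8]]
277 [[-1, -19, -8], [1, -16, -7], [1, -12, -8], [5, 2, -8], [6, 5, -8], [8, 9, -7]]
279 [[-4, -18, -7], [-5, -14, -9], [-3, -11, -7], [1, 3, -7], [0, 8, -10], [2, 11, -9]]
281 [[-9, -16, -7], [-9, -12, -8], [-8, -9, -8], [-5, 6, -9], [-3, 9, -8], [-2, 12, -7]]
283 [[-13, -15, -7], [-13, -11, -8], [-12, -7, -7], [-7, 6, -6], [-7, 10, -7], [-6, 13, -7]]
```

View pics/s2.png

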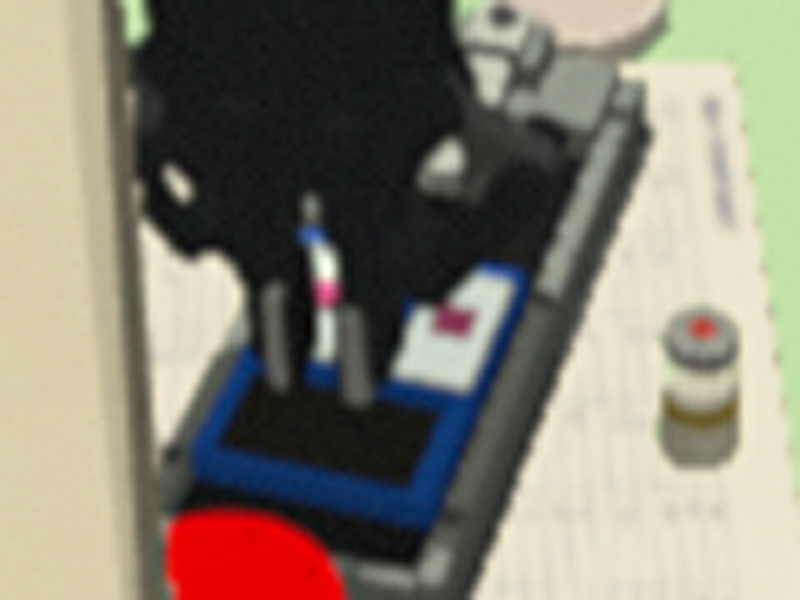

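Side view and depth agree. The fingertips, at (277,385) and (355,400) in this crop, end about 33 mm short of the reported TCP, so they are still about 24 mm above the pad. They sit at the right x and y, so I continue down with force checks.

```bash
python3 -m jog '[0,-1,8,0,0,0,-0.7,0,-1,14,0,0,0,-0.7,0,-1,18,0,0,0,-0.7,0,-1,20,0,0,0,-0.7,0,-1,21,0,0,0,-0.7,0,-1,22,0,0,0,-0.7,0,-1,22,0,0,0,-0.7]'
python3 -c "
from h import *
print(*need([.4665,-.0351,.0])[:2])
p,d,c=cam('wrist'); s=arm.sense(); R=Ro.from_quat(s['ee_rot'])
for v in range(238,258,2): print(v,[(R.inv().apply(unproj(c,u,v,d[v,u])-s['position'])*1000).round(1).tolist() for u in(253,276,300)])"
```

```text
clock: 6.15
position: [0.467, -0.0342, 0.0021]
ee_rot: [0.816, 0.578, 0.0, 0.0]
contact_force: [-0.4, -0.0, -1.4]
gripper_width: 0.0127
gripper_force: 0.0
[-1.  -0.2  2.1] [ 0. -0.  0.]
238 [[18.1, -10.0, -35.3], [18.2, 0.3, -35.5], [17.8, 11.2, -34.3]]
240 [[16.8, -10.0, -34.4], [17.3, 0.3, -35.7], [16.8, 11.2, -34.3]]
242 [[15.8, -10.1, -34.1], [15.9, 0.3, -34.4], [15.7, 11.2, -34.0]]
244 [[13.1, -10.4, -29.9], [13.3, 0.3, -30.3], [13.1, 11.6, -29.7]]
246 [[12.3, -10.4, -30.3], [12.2, 0.3, -30.1], [12.3, 11.5, -30.3]]
248 [[11.1, -10.5, -29.7], [11.7, 0.3, -31.3], [11.2, 11.6, -30.0]]
250 [[10.7, -10.4, -31.4], [10.1, 0.3, -29.9], [10.1, 11.6, -29.9]]
252 [[11.3, -10.1, -35.2], [9.4, 0.3, -30.5], [11.2, 11.3, -34.7]]
254 [[11.2, -10.0, -37.1], [8.1, 0.3, -30.0], [11.5, 11.0, -37.8]]
256 [[11.2, -9.8, -39.5], [6.8, 0.3, -29.4], [11.7, 10.9, -40.5]]
```

```bash
python3 -m jog '[0,0,1,0,0,0,-0.7,0,0,2,0,0,0,-0.7,0,0,3,0,0,0,-0.7,0,0,4,0,0,0,-0.7,0,0,5,0,0,0,-0.7,0,0,6,0,0,0,-0.7,0,0,6,0,0,0,-0.7]'
```

```text
clock: 6.9
position: [0.4671, -0.0343, -0.0029]
ee_rot: [0.816, 0.578, -0.0, 0.0]
contact_force: [-4.3, 0.1, 11.4]
gripper_width: 0.0128
gripper_force: 5.4
```

```bash
python3 -m jog '[0,0,1,0,0,0,-0.7,0,0,2,0,0,0,-0.7,0,0,2.5,0,0,0,-0.7,0,0,2.5,0,0,0,-0.7]'
python3 -c "
from h import *
p,d,c=cam('wrist'); 
for v in range(220,245,4): print(v,[unproj(c,u,v,d[v,u]).round(4)[2] for u in(262,276,290)])"
```

```text
clock: 7.3
position: [0.4671, -0.0343, -0.0051]
ee_rot: [0.816, 0.578, -0.0, 0.001]
contact_force: [-3.7, -0.4, 12.7]
gripper_width: 0.0126
gripper_force: 6.7
220 [np.float64(0.0255), np.float64(0.0243), np.float64(0.0243)]
224 [np.float64(0.025), np.float64(0.0253), np.float64(0.0243)]
228 [np.float64(0.0246), np.float64(0.0244), np.float64(0.0251)]
232 [np.float64(0.0268), np.float64(0.0264), np.float64(0.0253)]
236 [np.float64(0.0301), np.float64(0.0296), np.float64(0.031)]
240 [np.float64(0.0301), np.float64(0.0295), np.float64(0.0301)]
244 [np.float64(0.0252), np.float64(0.0258), np.float64(0.0247)]
```

Depth puts the cassette top at 25 mm, so the bed is sunk about 7 mm. Now I slide to just short of the lip.

```bash
python3 -m jog '[2,0,0,0,0,0,-0.7,5,0,0,0,0,0,-0.7,9,0,0,0,0,0,-0.7,13,0,0,0,0,0,-0.7,17,0,0,0,0,0,-0.7,21,0,0,0,0,0,-0.7,25,0,0,0,0,0,-0.7,29,0,0,0,0,0,-0.7,29,0,0,0,0,0,-0.7]'
python3 -c "
from h import *
p,d,c=cam('wrist'); save(p[:330,130:430],'pics/w4.png'); print(need([.467,-.0343,-.005])[:2])
for b in spot_point('wrist','lip')[:1]: u,v=b['uv']; print(b,onplane(c,u,v,.0275))
for m in silhouettes('wrist','cassette')[:2]:
        ys,xs=np.nonzero(m['mask']); P=np.array([onplane(c,u,v,.025) for u,v in zip(xs,ys)])[:,:2]
        print(m['confidence'],m['bbox'],cv2.minAreaRect((P*1000).astype(np.float32)))
for v in range(180,245,4): print(v,[unproj(c,u,v,d[v,u]).round(4)[2] for u in(262,276,290)])"
```

```text
clock: 8.25
position: [0.4768, -0.0117, -0.005]
ee_rot: [0.817, 0.577, -0.002, 0.003]
contact_force: [-3.3, -7.6, 13.5]
gripper_width: 0.0129
gripper_force: 6.6
(array([-24.6,  -1.7,   0.2]), array([ 0.02,  0.04, -0.02]))
{'uv': [270.4, 91.1], 'confidence': 0.94} [0.50182633 0.06475231 0.0275    ]
0.84 [191.3, 111.2, 357.9, 301.3] ((486.05194091796875, 14.736785888671875), (89.56543731689453, 70.09194946289062), 70.25816345214844)
180 [np.float64(0.0248), np.float64(0.0255), np.float64(0.0254)]
184 [np.float64(0.0238), np.float64(0.0251), np.float64(0.026)]
188 [np.float64(0.0247), np.float64(0.0235), np.float64(0.0257)]
192 [np.float64(0.0246), np.float64(0.0244), np.float64(0.0251)]
196 [np.float64(0.0237), np.float64(0.0246), np.float64(0.0252)]
200 [np.float64(0.0246), np.float64(0.0251), np.float64(0.0251)]
204 [np.float64(0.0254), np.float64(0.0249), np.float64(0.0247)]
208 [np.float64(0.0249), np.float64(0.0254), np.float64(0.0255)]
212 [np.float64(0.0252), np.float64(0.0249), np.float64(0.0245)]
216 [np.float64(0.0253), np.float64(0.0249), np.float64(0.0248)]
220 [np.float64(0.0245), np.float64(0.0248), np.float64(0.025)]
224 [np.float64(0.0256), np.float64(0.0253), np.float64(0.0253)]
228 [np.float64(0.0249), np.float64(0.0246), np.float64(0.0257)]
232 [np.float64(0.0259), np.float64(0.0248), np.float64(0.025)]
236 [np.float64(0.0303), np.float64(0.0294), np.float64(0.0293)]
240 [np.float64(0.0296), np.float64(0.0298), np.float64(0.0295)]
244 [np.float64(0.0256), np.float64(0.0253), np.float64(0.0268)]
```

View pics/w4.png

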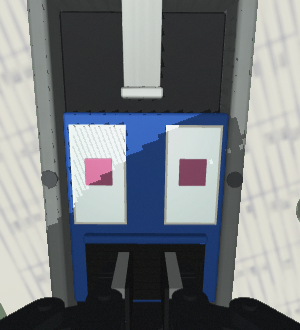

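The lip at (142,92) sits just ahead of the cassette's front edge at (142,113). The cassette is square in the channel with its top at 25 mm, below the lip at 27.5 mm. I continue, still pressed.

```bash
python3 -m jog '[4,0,0,0,0,0,-0.7,8,0,0,0,0,0,-0.7,12,0,0,0,0,0,-0.7,16,0,0,0,0,0,-0.7,20,0,0,0,0,0,-0.7,24,0,0,0,0,0,-0.7,28,0,0,0,0,0,-0.7,32,0,0,0,0,0,-0.7,36,0,0,0,0,0,-0.7,36,0,0,0,0,0,-0.7]'
python3 -c "
from h import *
p,d,c=cam('wrist'); print(need([.4768,-.0117,-.005])[:2])
for m in silhouettes('wrist','cassette')[:2]:
        ys,xs=np.nonzero(m['mask']); P=np.array([onplane(c,u,v,.025) for u,v in zip(xs,ys)])[:,:2]
        print(m['confidence'],m['bbox'],cv2.minAreaRect((P*1000).astype(np.float32)))
print([unproj(c,u,200,d[200,u]).round(4)[2] for u in(230,262,276,290,320)])"
```

```text
clock: 9.4
position: [0.4891, 0.0224, -0.005]
ee_rot: [0.817, 0.577, -0.002, 0.003]
contact_force: [-3.7, -8.2, 13.1]
gripper_width: 0.0129
gripper_force: 6.6
(array([-36.3,  -0.2,   0.3]), array([ 0.02,  0.04, -0.02]))
0.79 [552.3, 272.6, 559.1, 321.4] ((613.6087036132812, -37.591888427734375), (27.377071380615234, 4.382955551147461), 84.11751556396484)
0.64 [192.1, 111.0, 356.7, 302.3] ((498.1492614746094, 48.38422393798828), (89.60691833496094, 69.25628662109375), 70.21155548095703)
[np.float64(0.0247), np.float64(0.0239), np.float64(0.0253), np.float64(0.0255), np.float64(0.0257)]
```

```bash
python3 -m jog '[2,0,0,0,0,0,-0.7,4,0,0,0,0,0,-0.7,6,0,0,0,0,0,-0.7,8,0,0,0,0,0,-0.7,9,0,0,0,0,0,-0.7,9,0,0,0,0,0,-0.7]'
python3 -c "
from h import *
print(need([.4891,.0224,-.005])[:2])"
```

```text
clock: 10.1
position: [0.4918, 0.0298, -0.0051]
ee_rot: [0.817, 0.577, -0.002, 0.003]
contact_force: [-3.5, -7.7, 13.4]
gripper_width: 0.0127
gripper_force: 6.7
(array([-7.9, -0.1, -0. ]), array([ 0.02,  0.05, -0.02]))
```

```bash
python3 -m jog '[2,0,0,0,0,0,-0.7,4,0,0,0,0,0,-0.7,4,0,0,0,0,0,-0.7]'
python3 -c "
from h import *
p,d,c=cam('wrist'); print(need([.4918,.0298,-.005])[:2])
for m in silhouettes('wrist','cassette')[:2]:
        ys,xs=np.nonzero(m['mask']); P=np.array([onplane(c,u,v,.025) for u,v in zip(xs,ys)])[:,:2]
        print(m['confidence'],m['bbox'],cv2.minAreaRect((P*1000).astype(np.float32)))
s=arm.sense();R=Ro.from_quat(s['ee_rot'])
for v in range(226,252,2): print(v,(R.inv().apply(unproj(c,273,v,d[v,273])-s['position'])*1000).round(1).tolist())
save(p[:330,130:430],'pics/w5.png')"
```

```text
clock: 10.4
position: [0.4926, 0.0318, -0.0051]
ee_rot: [0.817, 0.576, -0.004, 0.004]
contact_force: [-4.0, -10.3, 15.2]
gripper_width: 0.0127
gripper_force: 9.7
(array([-2.1, -0. , -0.1]), array([ 0.01,  0.07, -0.03]))
0.86 [547.3, 269.2, 558.1, 341.3] ((615.4287719726562, -32.07323455810547), (39.94098663330078, 6.409148216247559), 84.18959045410156)
0.74 [195.2, 123.2, 355.9, 309.8] ((500.105712890625, 54.38152313232422), (88.60944366455078, 69.52938079833984), 70.19187927246094)
226 [22.0, -1.0, -30.1]
228 [21.1, -1.0, -30.1]
230 [19.8, -1.0, -29.4]
232 [18.8, -1.0, -29.2]
234 [18.0, -1.0, -29.8]
236 [16.8, -1.0, -29.2]
238 [16.5, -1.0, -30.9]
240 [15.4, -1.0, -30.6]
242 [15.0, -1.0, -32.1]
244 [14.5, -1.0, -33.4]
246 [14.5, -1.0, -35.8]
248 [13.6, -1.0, -36.0]
250 [12.2, -1.0, -34.9]
```

View pics/w5.png

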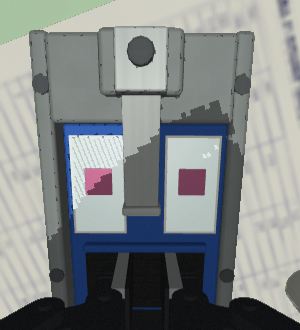

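The cassette's front edge at (142,124) now meets the stop block, with the lip at (142,211) bearing over it. I'll push firmly once to confirm it is seated.

```bash
python3 -m jog '[2,0,0,0,0,0,-0.7,4,0,0,0,0,0,-0.7,6,0,0,0,0,0,-0.7,6,0,0,0,0,0,-0.7]'
python3 -c "
from h import *
p,d,c=cam('wrist'); print(need([.4926,.0318,-.005])[:2])
for m in silhouettes('wrist','cassette')[:2]:
        ys,xs=np.nonzero(m['mask']); P=np.array([onplane(c,u,v,.025) for u,v in zip(xs,ys)])[:,:2]
        print(m['confidence'],m['bbox'],cv2.minAreaRect((P*1000).astype(np.float32)))
s=arm.sense();R=Ro.from_quat(s['ee_rot'])
for v in range(116,132,2): print(v,(unproj(c,230,v,d[v,230])*1000).round(1).tolist())
for v in range(230,252,3): print(v,(R.inv().apply(unproj(c,273,v,d[v,273])-s['position'])*1000).round(1).tolist())"
```

```text
clock: 10.9
position: [0.4925, 0.0317, -0.0053]
ee_rot: [0.818, 0.575, -0.008, 0.006]
contact_force: [-8.5, -18.9, 20.5]
gripper_width: 0.0131
gripper_force: 13.6
(array([ 0.1,  0.1, -0.3]), array([-0.  ,  0.14, -0.05]))
0.73 [549.3, 272.1, 558.7, 337.5] ((615.1734619140625, -33.39274597167969), (36.23546600341797, 5.882360935211182), 84.39189147949219)
0.64 [192.5, 124.3, 354.3, 308.2] ((500.35992431640625, 54.34056091308594), (88.44851684570312, 69.85758209228516), 69.84414672851562)
116 [499.9, 104.8, 32.0]
118 [499.5, 104.1, 31.0]
120 [499.2, 103.4, 31.3]
122 [498.9, 102.7, 31.1]
124 [497.6, 102.0, 24.1]
126 [497.3, 101.3, 24.0]
128 [497.2, 100.5, 25.7]
130 [496.9, 99.8, 25.2]
230 [20.1, -1.1, -29.9]
233 [19.0, -1.0, -31.0]
236 [17.4, -1.1, -30.5]
239 [15.8, -1.1, -30.4]
242 [14.8, -1.0, -31.5]
245 [14.3, -1.0, -34.1]
248 [13.2, -1.0, -34.9]
251 [11.5, -1.0, -34.3]
```

It is firmly seated: 21 N forward with no motion. I'll relieve the forward push without reversing it, then lift straight off.

```bash
python3 -m jog '[-3,0,0,0,0,0,-0.7,-6,0,0,0,0,0,-0.7,-8,0,0,0,0,0,-0.7,-8,0,-2,0,0,0,-0.7,-8,0,-4,0,0,0,-0.7,-8,0,-6,0,0,0,-0.7,-8,0,-8,0,0,0,-0.7,-8,0,-10,0,0,0,-0.7,-8,0,-12,0,0,0,-0.7,-8,0,-14,0,0,0,-0.7,-8,0,-18,0,0,0,-0.7,-8,0,-30,0,0,0,-0.7,-8,0,-60,0,0,0,-0.7,-8,0,-100,0,0,0,-0.7,-8,0,-140,0,0,0,-0.7,-8,0,-140,0,0,0,-0.7,-8,0,-140,0,0,0,-0.7]'
python3 -c "
from h import *
p,d,c=cam('wrist'); s=arm.sense(); print(s['qvel'].round(3))
for m in silhouettes('wrist','cassette')[:2]:
        ys,xs=np.nonzero(m['mask']); P=np.array([onplane(c,u,v,.028) for u,v in zip(xs,ys)])[:,:2]
        print(m['confidence'],m['bbox'],cv2.minAreaRect((P*1000).astype(np.float32)))
for m in silhouettes('wrist','cassette')[:1]: pass
q,d2,c2=cam('top')
for n in('cup','vial','petri'): print(n,spot_in('top',n)[:1])
cu=[b['bbox'] for b in spot_in('wrist','cassette')]; print(cu)
save(np.hstack([cv2.resize(p,(560,420)),np.pad(q[170:300,230:430],((0,290),(0,0),(0,0)))]),'pics/end.png')
np.save('d.npy',d); import pickle; pickle.dump(c,open('c.pkl','wb'))"
```

```text
clock: 12.7
position: [0.4931, 0.0379, 0.1353]
ee_rot: [0.816, 0.578, 0.002, 0.001]
contact_force: [-0.1, -0.9, -1.3]
gripper_width: 0.0127
gripper_force: 0.0
[-0.002  0.025  0.01   0.032  0.001 -0.004 -0.   ]
0.84 [235.6, 128.9, 319.4, 229.5] ((500.13214111328125, 53.91118621826172), (89.6978759765625, 69.67972564697266), 70.21996307373047)
0.7 [434.9, 180.9, 503.5, 253.9] ((651.5982666015625, -33.5501823425293), (65.95023345947266, 54.036075592041016), 72.70923614501953)
cup [{'bbox': [333.2, 253.5, 346.2, 271.0], 'confidence': 0.7}]
vial [{'bbox': [294.4, 223.1, 322.4, 259.9], 'confidence': 0.7}]
petri [{'bbox': [251.2, 207.6, 273.9, 234.2], 'confidence': 0.73}]
[[433.7, 177.9, 504.7, 251.7], [235.9, 128.2, 322.5, 229.0]]
```

View pics/end.png

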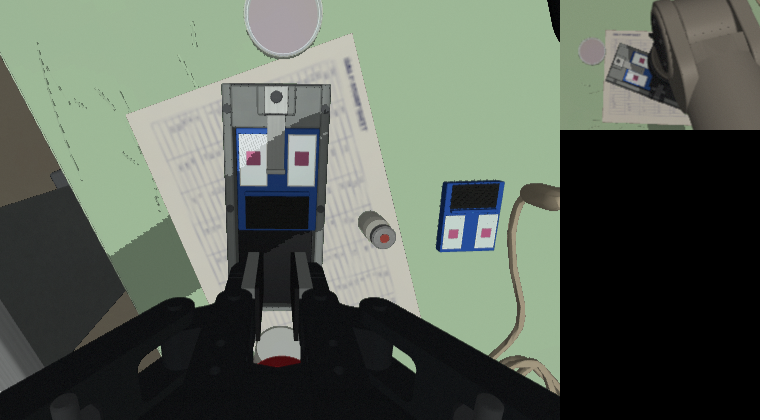

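The cassette lies home under the lip at (276,172), its front edge at the block (265,128), and the vial, cup and petri dish are upright and where they were. Last, a check of its height and front gap.

```bash
python3 -c "
from h import *
import pickle
d=np.load('d.npy');c=pickle.load(open('c.pkl','rb'))
l=np.array([.5018,.0646]);ax=np.array([.3385,.941])
for v in range(122,136,1):
    r=[unproj(c,u,v,d[v,u]) for u in(250,255,300,306)]; print(v,[(round(30+1000*float((w[:2]-l)@ax),1),round(w[2]*1000,1)) for w in r])
print([np.median([unproj(c,u,v,d[v,u])[2] for u in r for v in range(a,b)]).round(4) for r,a,b in((range(242,265),145,180),(range(292,313),145,180),(range(255,300),200,225))])"
```

```text
122 [(68.6, np.float64(31.9)), (68.7, np.float64(32.4)), (69.0, np.float64(33.1)), (69.0, np.float64(32.3))]
123 [(67.8, np.float64(31.7)), (67.9, np.float64(32.3)), (68.2, np.float64(32.6)), (68.2, np.float64(30.6))]
124 [(67.1, np.float64(31.8)), (67.1, np.float64(31.8)), (67.4, np.float64(31.6)), (67.4, np.float64(32.3))]
125 [(66.3, np.float64(32.7)), (66.3, np.float64(31.1)), (66.6, np.float64(32.4)), (66.6, np.float64(32.0))]
126 [(65.5, np.float64(32.3)), (65.5, np.float64(31.6)), (65.8, np.float64(30.7)), (65.8, np.float64(31.8))]
127 [(64.7, np.float64(31.7)), (64.6, np.float64(28.7)), (65.0, np.float64(31.6)), (65.0, np.float64(31.8))]
128 [(63.8, np.float64(27.5)), (63.8, np.float64(28.6)), (64.1, np.float64(27.5)), (64.1, np.float64(27.2))]
129 [(63.0, np.float64(28.2)), (63.0, np.float64(27.3)), (63.3, np.float64(28.8)), (63.4, np.float64(28.0))]
130 [(62.2, np.float64(28.4)), (62.2, np.float64(28.3)), (62.5, np.float64(28.7)), (62.5, np.float64(27.8))]
131 [(61.4, np.float64(27.9)), (61.4, np.float64(27.5)), (61.7, np.float64(28.3)), (61.8, np.float64(28.5))]
132 [(60.5, np.float64(27.2)), (60.6, np.float64(28.5)), (60.9, np.float64(28.5)), (61.0, np.float64(29.1))]
133 [(59.8, np.float64(28.7)), (59.8, np.float64(28.0)), (60.1, np.float64(29.1)), (60.1, np.float64(28.0))]
134 [(59.0, np.float64(28.2)), (59.0, np.float64(28.6)), (59.3, np.float64(28.8)), (59.3, np.float64(28.9))]
135 [(58.2, np.float64(28.9)), (58.2, np.float64(28.6)), (58.5, np.float64(28.9)), (58.5, np.float64(28.5))]
[np.float64(0.0288), np.float64(0.0289), np.float64(0.0289)]
```

No gap at the stop. The top is level at 28.8 mm, so the bed is held about 3.2 mm down by the spring. Handing in.

```bash
python3 -c "
from cell import order
print(order.job_done())"
```

```text
the job is handed in; nothing more can be done
None
```

The cassette is fully home against the stop with no visible gap and held under the drag spring (bed about 3.2 mm down); the arm is clear, no bystander was disturbed, and the job was handed in at about 13 s (no verdict was returned).

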